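Lever open the seal case and lay out the seal

ROBOT

A 6-joint arm with a two-finger parallel gripper is mounted at the origin on the work surface. World frame = base frame: x ahead of the robot, y to its left, z up, the work surface at z = 0. Lengths are in mm, angles in rad, forces in N, time in s.
With the tool pointing down it reaches from about 300 to 775 mm from the base axis. Payload 14.6 kg.
Tool frame: the origin (TCP) lies between the finger pads; the fingertips stand manip.nose_length ahead of it and the grasp point (between the pads) lies 11 mm behind it (manip.nose_length is the distance from the TCP to the fingertips, in mm); z points along the fingers, y is the line along which they close (so a half turn about z gives the same grasp; the last joint's range is limited). The gripper opens to 94 mm and grips with 3 to 60 N. Pads are 16 mm wide; open, the fingers measure 119 mm over their backs; the gripper's body (75 mm by 177 mm) begins 78 mm behind the grasp point.
Start: joints at [1.15, 0.3, 1.521, -0, 1.321, -0.067], TCP at [190.553, 515.925, 213.446] pointing down, gripper open.
Joint ranges: [-3.03, 3.03], [-0.79, 2.21], [0.23, 2.52], [-1.04, 4.18], [0, 3.07], [-2.55, 2.55]. Speed limits (rad/s): [2.22, 2.22, 2.57, 3.14, 3.14, 3.14].

INTERFACE

Orientations are given as [roll, pitch, yaw] about the fixed x, y, z axes, in that order (R = Rz(yaw) Ry(pitch) Rx(roll)).
In Python, from cell import manip, cams, job gives the robot as it stands.
- The arm moves only by the tool jog_arm, never from a script. Its argument "commands" is a list of rows, each an object of numbers: "dx", "dy", "dz": the shift along the tool's x, y, z each as a share of 40 mm, from -1 to 1; "ax", "ay", "az": the turn, a rotation vector about the tool's x, y, z each as a share of 10 degrees, from -1 to 1; "gripper": the closure, from 0 (fully open) to 1 (shut). A call has 1 to 10 rows; each row shifts and turns the commanded pose from where the row before left it, along the tool's axes as they then stand; what a row does not reach is not made up. A row lasts 1/8 s, in which the tool goes at most 62.5 mm and 10.7 degrees, less where a joint would pass 70% of its speed; a pose out of reach is approached as far as the arm can. A call with a number of a shift or a turn outside -1 to 1 is refused whole. A call with a gripper value outside its range is refused whole. The fingers move at their own pace and stop on an object; "squeeze" is the grip in N (left out, the last holds). Time passes only in rows, so rows that do not move let the fingers close. It gives the time, the measured TCP pose, the force, the opening and the grip force at its end, in the units of the state.
- manip.read_state(): the state, without advancing time (a new reading comes with each control period).
- cams.camera(name): name is "scene" or "top" or "wrist"; returns a dict with "image" (400x640x3 uint8, red, green, blue), "fx", "fy", "cx", "cy" (pixels), "world_to_cam" (4x4, takes a point from world to camera coordinates). Camera axes: x right, y down, z forward; pixel columns grow to the right and rows downward; lengths in mm; the calibration is good to about 2 mm. A picture is of the moment at which its call begins. There is no depth.
- job.sign_off(): hands the job in; it is judged then, once.
The state is a dict: "clock": time; "joints": joint angles; "qd": joint speeds; "effort": joint torques, N m; "eef_pos": TCP position; "eef_rot": TCP orientation; "wrist_force": force on the tool from outside, world axes, zero at the start; "moment": the same for the moment, N m; "finger_gap": finger opening in mm; "finger_force": force on a finger pad.
Only numpy, scipy, OpenCV 4.12 (cv2) and the standard library are available. Lean on these libraries where they do the work, as an engineer would, in place of code of your own. Each camera call takes 0.05 s, during which the arm holds its last target. There are 200 camera calls.

TASK

Take the opening blade from its board and, with the blade and not with the fingers, lever up the lid of the shut seal case at the slot in its front; then swing the lid open until it stands about upright or farther back, and leave it open. Lay the blade flat on its board again, take the stone seal out of the case and set it down gently, lying flat in the middle of the tray that is empty. Leave the seal in the other tray and everything else on the table as it is.

Things in the scene. Friction and masses are not known exactly. Their poses are not given: they have to be found in the camera images.
- case: the seal case: a flat wooden box 150 mm deep (x), 170 mm wide (y), 50 mm high without its lid, walls and floor 6 mm, fixed to the table. Origin: centre of its underside; its -x side is the front, its +x side carries the hinge. The lid (8 mm thick, same outline, no handle) lies flush on top, its underside 50.5 mm above the table
- slot (a point): centre of the mouth of the pry slot, on the case's front face: a notch 60 mm wide (y) and 9 mm high in the top of the front wall (6 mm thick), from 41 mm above the table up to the lid; a thin brass strip edges it from below; axes as the case
- lid_hinge (a point): middle of the lid's hinge line, which runs along the case's y at the top of its back wall, 150 mm behind the slot; does not move
- lid (a joint): lid angle: 0 shut, grows as it opens up and back (1.57 upright), stop at 1.9. The hinge is stiff: the lid stays where it is left (about 2 N at its front edge moves it)
- lid_edge (a point): middle of the lid's front edge, half-way through its thickness, 150 mm from the hinge line; it turns with the lid, along whose underside its own x points to the hinge
- blade: the opening blade, a loose flat tool 185 mm long, 90 g, lying along its own x with z up: dark wooden handle (100 long, 16 wide, 24 high, from x = -90 to +10 mm) and a thin level steel blade (from x = 10 to 95 mm; 18 wide and 3 thick, last 15 mm 14 wide and 2 thick) 12 mm above its underside. Origin: underside, middle of its length
- blade_grip (a point): where to grip the blade's handle, near its centre of mass: x = -20 mm, mid-height (12 mm above the underside)
- blade_tip (a point): the tip of the steel blade: x = 95 mm, 12 mm above the underside
- board: the blade's board: a plain fixed wooden board 220 (x) x 80 (y) x 12 mm on which the blade lies at the start. Origin: centre of its underside
- seal: the stone seal in the case: a grey-green stone bar 80 mm long (x), block 62 x 30 x 30 mm at its -x end and a narrower 18 x 22 x 22 mm knob at its +x end, 160 g or so, lying loose on the case's floor (6 mm above the table). Origin: middle of its length on its lower side
- seal_mid (a point): middle of the seal: 15 mm above its origin on its axis
- tray_a: one of two identical fixed wooden trays, 100 (x) x 130 (y) x 14 mm, walls and floor 5 mm. Origin: centre of its underside. One tray, either one, already holds a seal
- tray_b: the other tray, just the same
- tray_a_in (a point): centre of the inner floor of tray_a
- tray_b_in (a point): centre of the inner floor of tray_b
- tray_seal: the seal that already lies in one of the trays, the same shape as the other seal; leave it alone. Origin: middle of its length on its lower side
- jar: bystander: dark metal jar with a knob lid, 68 mm across, 74 mm high
- press: bystander: upright dark metal press, foot 52 mm across, 98 mm high
- vase: bystander: dark metal vase 60 mm across with two sticks in it, 180 mm high in all
- mould: bystander: flat brass disc 68 mm across, 18 mm high with its button
- cup: bystander: bluish cup 72 mm across, 75 mm high
- block: bystander: pale wooden block 90 x 60 x 30 mm
- bangle: bystander: green stone bangle 72 mm across, 9 mm high
Not all that is in view belongs to the job. Leave any orange look-alike of the board alone.

How it is judged:
By the outcome, as a careful person would: the job done as asked, in the order asked, and still so for the second after the job is handed in, with the robot touching nothing.
It also fails if it takes over 64 s, if anything falls off the work surface, if the arm or the gripper's body presses on something with over 40 N, if the wrist force passes 120 N, or if a joint passes its speed limit or range.

## Working session

There is one attempt and no reset: what is moved stays moved. The work goes in short steps, Python scripts to look and compute and a tool call to move; the robot and the scene stay as the last step left them, time stands still between calls to the robot, and variables do not carry over. Pictures are saved under pics/ and viewed, at most 10 in all, crops included, and the job is handed in when it is done.

Besides the shell and the picture viewer there is one more tool, called as name(argument=value, ...), one argument or row to a line, values as JSON. jog_arm: Moves the arm, as the interface text tells. Shift numbers are shares of 40 mm and turn numbers shares of 10 degrees, none past 1 either way. Its arguments: {"type":"object","properties":{"commands":{"type":"array"},"squeeze":{"type":"number"}},"required":["commands"]}

```bash
ls; mkdir -p pics
python3 - <<'E'
from cell import manip,cams,job
import cv2
print(manip.nose_length, manip.read_state())
for n in("scene","top"):
    c=cams.camera(n); cv2.imwrite(f"pics/{n}0.png",c["image"][:,:,::-1]); print(n,c["fx"],c["fy"],c["cx"],c["cy"],c["world_to_cam"].round(3).tolist())
E
```

```text
pics
8.0 {'clock': 0.0, 'joints': array([ 1.15040246e+00,  3.00462636e-01,  1.52156708e+00,  7.99767778e-06,
        1.32068032e+00, -6.66132276e-02]), 'qd': array([ 0.00069871, -0.00091127, -0.00143694, -0.00086386, -0.00159863,
       -0.00036634]), 'effort': array([-7.35697677e-05, -5.31809020e+01, -3.52737021e+01,  7.09070452e-02,
        2.44987925e-02, -3.48850813e-05]), 'eef_pos': array([190.45408654, 515.71333771, 212.89688667]), 'eef_rot': array([-3.14047827e+00, -8.21064986e-05,  2.78780999e+00]), 'wrist_force': array([-0.52966058, -0.22662739, -0.02393035]), 'moment': array([-0.03731837, -0.05380529,  0.01504144]), 'finger_force': 0.0, 'finger_gap': 94.07119725905517}
scene 459.0247976673427 459.0247976673427 329.40398093551823 193.35251606254315 [[-0.145, 0.989, -0.013, 127.089], [0.84, 0.116, -0.53, -455.314], [-0.523, -0.088, -0.848, 1796.336], [0.0, 0.0, 0.0, 1.0]]
top 422.15219378220456 422.15219378220456 320.8111448940188 202.09478368535787 [[0.029, -1.0, 0.013, -70.932], [-0.984, -0.03, -0.177, 572.134], [0.178, -0.008, -0.984, 1461.566], [0.0, 0.0, 0.0, 1.0]]
```

View pics/scene0.png

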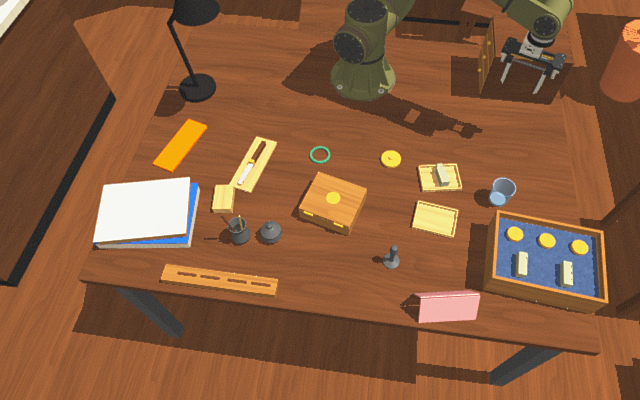

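View pics/top0.png

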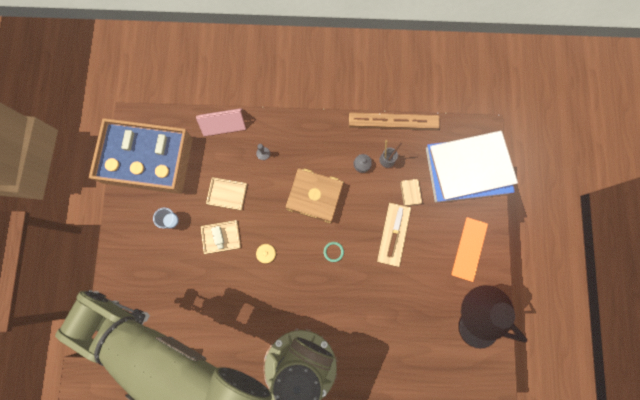

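Scene: the blade lies on the pale board at (254,163). The orange look-alike is at (180,145). The case is at (334,203), with its brass hinges on the side away from the robot. The trays are empty at (436,219) and with a seal at (440,177); decoy seals sit in the blue box at (522,264) and (567,273). Top: board (395,235), case (315,195), empty tray (227,194), tray with seal (220,238), orange board (470,250).

```bash
cat > h.py <<'E'
import numpy as np,cv2
from cell import manip,cams,job
from scipy.spatial.transform import Rotation as Ro
def cast(c,uv,z):
    M=c["world_to_cam"];R=M[:3,:3];o=-R.T@M[:3,3]
    uv=np.atleast_2d(uv).astype(float)
    d=np.c_[(uv[:,0]-c["cx"])/c["fx"],(uv[:,1]-c["cy"])/c["fy"],np.ones(len(uv))]@R
    return o+d*((z-o[2])/d[:,2])[:,None]
def proj(c,P):
    M=c["world_to_cam"];p=np.atleast_2d(P)@M[:3,:3].T+M[:3,3]
    return np.c_[p[:,0]/p[:,2]*c["fx"]+c["cx"],p[:,1]/p[:,2]*c["fy"]+c["cy"]]
def snap(n,name=None,box=None,s=1):
    c=cams.camera(n);im=c["image"][:,:,::-1].copy()
    if name:
        if box: x0,y0,x1,y1=box; im2=cv2.resize(im[y0:y1,x0:x1],None,fx=s,fy=s,interpolation=cv2.INTER_CUBIC)
        else: im2=im
        cv2.imwrite("pics/"+name,im2)
    c["bgr"]=im; return c
def tcp():
    s=manip.read_state(); return s["eef_pos"],Ro.from_euler("xyz",s["eef_rot"]).as_matrix()
def rect(c,mask,z,near):
    k,_=cv2.findContours(mask.astype(np.uint8),cv2.RETR_EXTERNAL,cv2.CHAIN_APPROX_NONE)
    k=[q for q in k if cv2.contourArea(q)>60]
    q=min(k,key=lambda q:np.hypot(*(q.mean((0,1))-near)))
    P=cast(c,q[:,0],z)[:,:2].astype(np.float32)
    return cv2.minAreaRect(P),q
E
python3 - <<'E'
from h import *
c=snap("top")
hsv=cv2.cvtColor(c["bgr"],cv2.COLOR_BGR2HSV)
for n,p in dict(board=(388,250),case=(300,205),lid=(330,185),tray=(227,194),table=(350,215)).items(): print(n,hsv[p[1],p[0]])
cl=cv2.cvtColor(c["bgr"],cv2.COLOR_BGR2HSV); V=hsv[...,2]
for n,z,pt,th in(("board",12,(395,235),190),("case",58.5,(315,195),130),("trayE",14,(227,194),190),("trayF",14,(220,238),190)):
    m=(V>th)
    try:
        r,q=rect(c,m,z,pt);print(n,r,q[:,0].min(0),q[:,0].max(0))
    except Exception as e:print(n,e)
w=snap("wrist","w0.png");p,R=tcp()
M=w["world_to_cam"];o=-M[:3,:3].T@M[:3,3]
print("cam in tool",R.T@(o-p),(M[:3,:3]@R).round(3),w["fx"])
E
```

```text
board [ 16  99 200]
case [ 16 112 227]
lid [ 15 119 214]
tray [ 22  66 255]
table [ 11 124 158]
board ((471.98468017578125, -322.89422607421875), (82.77677154541016, 222.93873596191406), 78.54713439941406) [377 203] [410 266]
case ((590.4586181640625, -214.0831298828125), (2107.2158203125, 1343.8297119140625), 89.89649963378906) [66 19] [639 399]
trayE ((604.114013671875, 296.2757568359375), (133.16867065429688, 102.99116516113281), 81.88190460205078) [206 177] [246 209]
trayF ((443.52532958984375, 306.8114013671875), (103.0634994506836, 132.333740234375), 11.256855964660645) [200 220] [239 253]
cam in tool [  67.6649961    -0.17388425 -171.68861814] [[-0.001  1.     0.001]
 [-0.972 -0.001 -0.234]
 [-0.234 -0.001  0.972]] 339.28524288566683
```

Run:
```python
from h import *
c=snap("top")
hsv=cv2.cvtColor(c["bgr"],cv2.COLOR_BGR2HSV); V=hsv[...,2].astype(int);H=hsv[...,0]
for th in (180,190,200):
    m=(V>th)
    r,q=rect(c,m,58.5,(315,195));print("case",th,r,q[:,0].min(0),q[:,0].max(0))
# blade handle: dark inside the board quad
r,q=rect(c,V>190,12,(395,235))
box=cv2.convexHull(q);m=np.zeros(V.shape,np.uint8);cv2.fillPoly(m,[box],1);m=cv2.erode(m,np.ones((5,5)))
d=(m>0)&(V<130)
rr,qq=rect(c,d,30,(393,243));print("handle",rr,qq[:,0].min(0),qq[:,0].max(0))
snap("top","crop1.png",(280,150,440,280),5)
print(tcp())
```

```text
case 180 ((601.617919921875, -27.989776611328125), (170.96087646484375, 162.04421997070312), 75.10787200927734) [286 169] [342 220]
case 190 ((602.5630493164062, -28.196319580078125), (168.64947509765625, 159.67294311523438), 74.85771942138672) [286 169] [342 220]
case 200 ((603.7659912109375, -28.293792724609375), (167.71395874023438, 155.19155883789062), 74.85897827148438) [286 169] [341 220]Traceback (most recent call last):
  File "<stdin>", line 11, in <module>
  File "h.py", line 24, in rect
    q=min(k,key=lambda q:np.hypot(*(q.mean((0,1))-near)))
ValueError: min() iterable argument is empty
```

jog_arm(
  commands=[
    {"dx":-0.58,"dy":-0.79,"gripper":0},
    {"dx":-0.58,"dy":-0.79},
    {"dx":-0.58,"dy":-0.79},
    {"dx":-0.58,"dy":-0.79},
    {"dx":-0.58,"dy":-0.79},
    {"dx":-0.58,"dy":-0.79},
    {"dx":-0.58,"dy":-0.79},
    {"dx":-0.58,"dy":-0.79},
    {"dx":-0.58,"dy":-0.79},
    {"dx":-0.58,"dy":-0.79},
  ],
)

```text
schema error: expected keys dx, dy, dz, ax, ay, az, gripper
```

jog_arm(
  commands=[
    {"dx":-0.58,"dy":-0.79},
    {"dx":-0.58,"dy":-0.79},
    {"dx":-0.58,"dy":-0.79},
    {"dx":-0.58,"dy":-0.79},
    {"dx":-0.58,"dy":-0.79},
    {"dx":-0.58,"dy":-0.79},
    {"dx":-0.58,"dy":-0.79},
    {"dx":-0.58,"dy":-0.79},
    {"dx":-0.58,"dy":-0.79},
    {"dx":-0.58,"dy":-0.79},
  ],
)

```text
schema error: expected keys dx, dy, dz, ax, ay, az, gripper
```

jog_arm(
  commands=[
    {"dx":-0.58,"dy":-0.79},
    {"dx":-0.58,"dy":-0.79},
    {"az":-0.88},
    {"dx":0},
  ],
)

```text
schema error: expected keys dx, dy, dz, ax, ay, az, gripper
```

Run:
```python
from h import *
c=snap("wrist","w1.png");np.save("w1.npy",c,allow_pickle=True)
s=manip.read_state();print(s["eef_pos"],s["eef_rot"],s["joints"],s["wrist_force"],s["clock"])
```

```text
[190.51329556 515.84962129 213.25936761] [-3.14120451e+00 -1.50891574e-05  2.78782182e+00] [ 1.15041419e+00  3.00081283e-01  1.52120487e+00 -1.11263797e-05
  1.32069479e+00 -6.66085559e-02] [0.2244349  0.46865108 0.37587176] 0.3
```

View pics/w1.png

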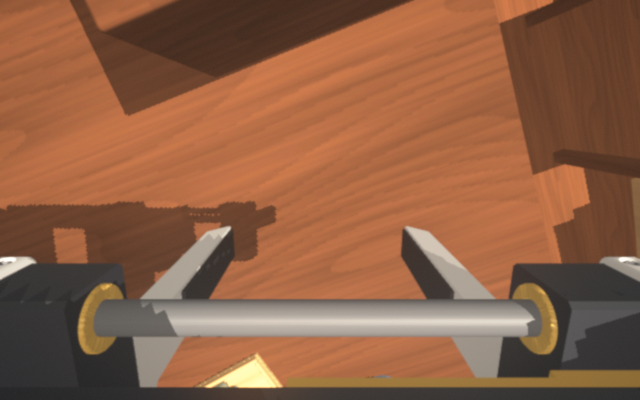

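All keys are required, so nothing moved. The wrist view shows only table, with the fingertips at about (225,232) and (410,232).

jog_arm(
  commands=[
    {"dx":-0.58,"dy":-0.79,"dz":0,"ax":0,"ay":0,"az":0,"gripper":0},
    {"dx":-0.58,"dy":-0.79,"dz":0,"ax":0,"ay":0,"az":0,"gripper":0},
    {"dx":-0.58,"dy":-0.79,"dz":0,"ax":0,"ay":0,"az":0,"gripper":0},
    {"dx":-0.58,"dy":-0.79,"dz":0,"ax":0,"ay":0,"az":0,"gripper":0},
    {"dx":-0.58,"dy":-0.79,"dz":0,"ax":0,"ay":0,"az":0,"gripper":0},
    {"dx":-0.58,"dy":-0.79,"dz":0,"ax":0,"ay":0,"az":0,"gripper":0},
    {"dx":-0.58,"dy":-0.79,"dz":0,"ax":0,"ay":0,"az":0,"gripper":0},
    {"dx":-0.58,"dy":-0.79,"dz":0,"ax":0,"ay":0,"az":0,"gripper":0},
    {"dx":-0.58,"dy":-0.79,"dz":0,"ax":0,"ay":0,"az":0,"gripper":0},
    {"dx":-0.58,"dy":-0.79,"dz":0,"ax":0,"ay":0,"az":0,"gripper":0},
  ],
)

```text
clock: 1.55
eef_pos: [298.9, 137.9, 213.6]
eef_rot: [3.141, 0.001, 2.788]
wrist_force: [0.2, 0.6, 0.6]
finger_gap: 94.2
finger_force: 0.0
```

jog_arm(
  commands=[
    {"dx":-0.58,"dy":-0.79,"dz":0,"ax":0,"ay":0,"az":0,"gripper":0},
    {"dx":-0.58,"dy":-0.79,"dz":0,"ax":0,"ay":0,"az":0,"gripper":0},
    {"dx":-0.58,"dy":-0.79,"dz":0,"ax":0,"ay":0,"az":0,"gripper":0},
    {"dx":-0.58,"dy":-0.79,"dz":0,"ax":0,"ay":0,"az":0,"gripper":0},
    {"dx":-0.58,"dy":-0.79,"dz":0,"ax":0,"ay":0,"az":0,"gripper":0},
    {"dx":-0.58,"dy":-0.79,"dz":0,"ax":0,"ay":0,"az":0,"gripper":0},
    {"dx":-0.58,"dy":-0.79,"dz":0,"ax":0,"ay":0,"az":0,"gripper":0},
    {"dx":-0.58,"dy":-0.79,"dz":0,"ax":0,"ay":0,"az":0,"gripper":0},
    {"dx":-0.58,"dy":-0.79,"dz":0,"ax":0,"ay":0,"az":0,"gripper":0},
    {"dx":-0.58,"dy":-0.79,"dz":0,"ax":0,"ay":0,"az":0,"gripper":0},
  ],
)

```text
clock: 2.8
eef_pos: [407.0, -239.0, 213.4]
eef_rot: [3.142, 0.0, 2.788]
wrist_force: [0.9, -0.8, 0.8]
finger_gap: 94.0
finger_force: 0.0
```

jog_arm(
  commands=[
    {"dx":-0.58,"dy":-0.79,"dz":0,"ax":0,"ay":0,"az":0,"gripper":0},
    {"dx":-0.58,"dy":-0.79,"dz":0,"ax":0,"ay":0,"az":0,"gripper":0},
    {"dx":0,"dy":0,"dz":0,"ax":0,"ay":0,"az":-0.88,"gripper":0},
    {"dx":0,"dy":0,"dz":0,"ax":0,"ay":0,"az":0,"gripper":0},
  ],
)

```text
clock: 3.3
eef_pos: [428.4, -313.2, 213.2]
eef_rot: [3.141, -0.0, 2.94]
wrist_force: [-1.0, -0.4, -0.9]
finger_gap: 94.1
finger_force: 0.0
```

Run:
```python
from h import *
c=snap("wrist","w2.png");np.save("w2.npy",c,allow_pickle=True)
s=manip.read_state();print(s["eef_pos"],s["eef_rot"],s["joints"],s["wrist_force"],s["clock"])
```

```text
[ 428.39394865 -312.90250354  213.33113466] [ 3.14142736e+00 -2.46264558e-04  2.93827424e+00] [-6.99904449e-01  2.56748666e-01  1.57632382e+00  2.89935617e-05
  1.30881544e+00 -2.06738985e+00] [ 0.305045    0.44232541 -0.51368875] 3.35
```

View pics/w2.png

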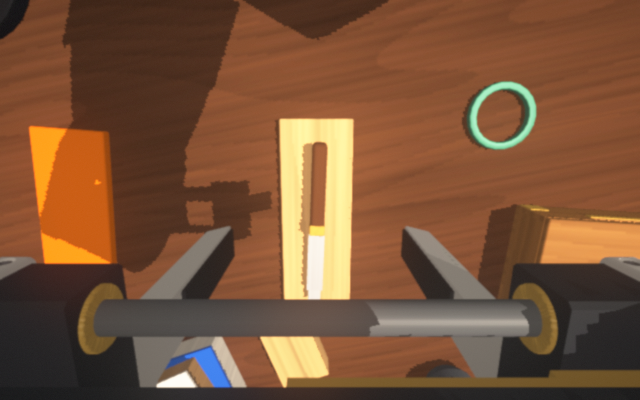

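Wrist view: the blade lies on the pale board (column 316), with the dark handle at rows 142–226, a gold ferrule at row 230 and steel to about row 297. The orange look-alike is at (75,195), and the case front is at (520,240). This crop confirms the choice of blade.

Run:
```python
from h import *
c=np.load("w2.npy",allow_pickle=True).item();b=c["bgr"];hsv=cv2.cvtColor(b,cv2.COLOR_BGR2HSV)
for y in (150,170,200,220,231,250,285): print(y,[tuple(hsv[y,x]) for x in range(298,334,3)])
for y in (130,160,280): print(y, [int(hsv[y,x,2]) for x in (274,277,280,283,346,350,354,358)])
```

```text
150 [(np.uint8(26), np.uint8(93), np.uint8(255)), (np.uint8(26), np.uint8(93), np.uint8(255)), (np.uint8(15), np.uint8(138), np.uint8(205)), (np.uint8(15), np.uint8(137), np.uint8(203)), (np.uint8(15), np.uint8(137), np.uint8(195)), (np.uint8(11), np.uint8(158), np.uint8(134)), (np.uint8(11), np.uint8(161), np.uint8(163)), (np.uint8(11), np.uint8(160), np.uint8(167)), (np.uint8(11), np.uint8(162), np.uint8(168)), (np.uint8(11), np.uint8(161), np.uint8(165)), (np.uint8(24), np.uint8(107), np.uint8(254)), (np.uint8(25), np.uint8(102), np.uint8(254))]
170 [(np.uint8(26), np.uint8(96), np.uint8(255)), (np.uint8(21), np.uint8(117), np.uint8(252)), (np.uint8(15), np.uint8(136), np.uint8(204)), (np.uint8(15), np.uint8(138), np.uint8(202)), (np.uint8(15), np.uint8(138), np.uint8(189)), (np.uint8(11), np.uint8(160), np.uint8(140)), (np.uint8(11), np.uint8(161), np.uint8(166)), (np.uint8(11), np.uint8(161), np.uint8(166)), (np.uint8(11), np.uint8(164), np.uint8(168)), (np.uint8(12), np.uint8(155), np.uint8(171)), (np.uint8(25), np.uint8(99), np.uint8(255)), (np.uint8(24), np.uint8(102), np.uin
[... 2217 characters left out ...]
p.uint8(253))]
285 [(np.uint8(24), np.uint8(104), np.uint8(254)), (np.uint8(23), np.uint8(106), np.uint8(254)), (np.uint8(16), np.uint8(136), np.uint8(212)), (np.uint8(16), np.uint8(25), np.uint8(245)), (np.uint8(17), np.uint8(18), np.uint8(249)), (np.uint8(16), np.uint8(20), np.uint8(248)), (np.uint8(17), np.uint8(19), np.uint8(248)), (np.uint8(17), np.uint8(18), np.uint8(249)), (np.uint8(20), np.uint8(54), np.uint8(252)), (np.uint8(23), np.uint8(108), np.uint8(253)), (np.uint8(23), np.uint8(106), np.uint8(254)), (np.uint8(22), np.uint8(112), np.uint8(253))]
130 [141, 103, 248, 254, 255, 254, 162, 156]
160 [157, 109, 212, 254, 255, 254, 167, 166]
280 [143, 142, 113, 191, 254, 201, 152, 151]
```

Run:
```python
from h import *
c=np.load("w2.npy",allow_pickle=True).item();hsv=cv2.cvtColor(c["bgr"],cv2.COLOR_BGR2HSV);H,S,V=[hsv[...,i].astype(int) for i in range(3)]
roi=np.zeros(H.shape,bool);roi[135:297,290:345]=1
def ends(m,z,n):
    ys=[y for y in range(400) if m[y].sum()>6]
    mid=np.array([[np.nonzero(m[y])[0].mean(),y] for y in ys]);w=np.mean([m[y].sum() for y in ys])
    P=cast(c,mid,z)[:,:2];k=np.polyfit(P[:,0],P[:,1],1)
    print(n,ys[0],ys[-1],"width",w,P[0],P[-1],"yaw",np.arctan(k[0]),"len",np.hypot(*(P[-1]-P[0])));return P
h=ends(roi&(S>=150)&(V<190)&(V>152)&(H<14),36,"handle")
ends(roi&(S>=140)&(V>240)&(np.arange(400)[:,None]>224)&(np.arange(400)[:,None]<240),28,"ferrule")
s=ends(roi&(S<45),25.5,"steel")
r,q=rect(c,roi*0+((V>185)&(np.abs(np.arange(640)[None]-316)<45)&(np.arange(400)[:,None]<297)),12,(316,210))
print(r)
```

```text
handle 145 224 width 11.125 [ 388.77980518 -302.19750485] [ 470.64513525 -322.10122735] yaw -0.23707107089317192 len 84.25016579233666
ferrule 226 234 width 13.0 [ 474.84174374 -325.77422348] [ 484.28153926 -326.02789434] yaw -0.10429708921366118 len 9.443203282277606
steel 236 296 width 14.754098360655737 [ 486.96718255 -329.02674577] [ 559.41021023 -344.47729905] yaw -0.237031966928332 len 74.07234205054071
((464.59906005859375, -321.9787902832031), (81.06367492675781, 210.00218200683594), 78.42630767822266)
```

jog_arm(
  commands=[
    {"dx":-0.72,"dy":-0.035,"dz":0,"ax":0,"ay":0,"az":0.19,"gripper":0},
    {"dx":0,"dy":0,"dz":1,"ax":0,"ay":0,"az":0,"gripper":0},
    {"dx":0,"dy":0,"dz":1,"ax":0,"ay":0,"az":0,"gripper":0.3},
    {"dx":0,"dy":0,"dz":1,"ax":0,"ay":0,"az":0,"gripper":0.5},
    {"dx":0,"dy":0,"dz":1,"ax":0,"ay":0,"az":0,"gripper":0.5},
    {"dx":0,"dy":0,"dz":0.4,"ax":0,"ay":0,"az":0,"gripper":0.5},
    {"dx":0,"dy":0,"dz":0.36,"ax":0,"ay":0,"az":0,"gripper":0.5},
    {"dx":0,"dy":0,"dz":0,"ax":0,"ay":0,"az":0,"gripper":0.5},
  ],
  squeeze=45,
)

```text
clock: 4.35
eef_pos: [456.5, -320.1, 23.1]
eef_rot: [3.142, -0.0, 2.908]
wrist_force: [-0.7, 0.1, 0.5]
finger_gap: 47.2
finger_force: 0.0
```

Run:
```python
from h import *
c=snap("wrist","w3.png")
s=manip.read_state();print(s["eef_pos"],s["eef_rot"],s["joints"],s["wrist_force"],s["finger_gap"])
```

```text
[ 456.76784302 -320.35224806   23.77060091] [-3.14124527e+00  7.70449443e-04  2.90777037e+00] [-6.77285843e-01  5.44683806e-01  1.65883701e+00  2.08424370e-05
  9.37226862e-01 -2.01427208e+00] [-0.70202975 -0.46777828 -0.30600933] 47.085892436609775
```

View pics/w3.png

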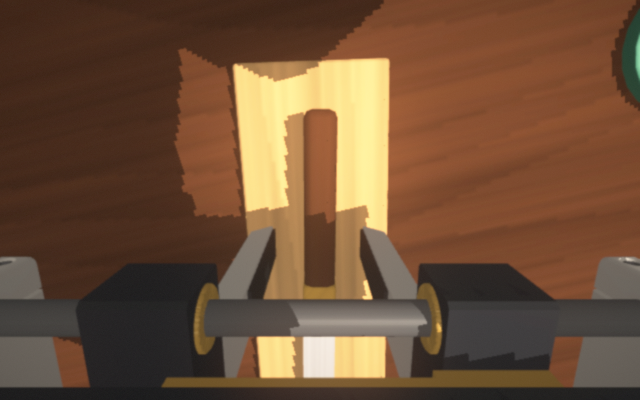

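The wrist view shows the handle (305–336, rear end at row 110) centred between the fingertips, and parallel to them. Closing and lifting.

jog_arm(
  commands=[
    {"dx":0,"dy":0,"dz":0,"ax":0,"ay":0,"az":0,"gripper":1},
    {"dx":0,"dy":0,"dz":0,"ax":0,"ay":0,"az":0,"gripper":1},
    {"dx":0,"dy":0,"dz":0,"ax":0,"ay":0,"az":0,"gripper":1},
    {"dx":0,"dy":0,"dz":0,"ax":0,"ay":0,"az":0,"gripper":1},
    {"dx":0,"dy":0,"dz":-0.5,"ax":0,"ay":0,"az":0,"gripper":1},
    {"dx":0,"dy":0,"dz":-1,"ax":0,"ay":0,"az":0,"gripper":1},
    {"dx":0,"dy":0,"dz":-1,"ax":0,"ay":0,"az":0,"gripper":1},
    {"dx":0,"dy":0,"dz":-0.5,"ax":0,"ay":0,"az":0,"gripper":1},
    {"dx":0,"dy":0,"dz":0,"ax":0,"ay":0,"az":0,"gripper":1},
  ],
  squeeze=45,
)

```text
clock: 5.52
eef_pos: [456.8, -320.5, 144.2]
eef_rot: [-3.14, 0.002, 2.908]
wrist_force: [0.3, -0.1, -2.2]
finger_gap: 15.6
finger_force: 45.0
```

Run:
```python
from h import *
c=snap("wrist");np.save("w4.npy",c,allow_pickle=True);hsv=cv2.cvtColor(c["bgr"],cv2.COLOR_BGR2HSV);H,S,V=[hsv[...,i].astype(int) for i in range(3)]
m=(S>120)&(H<15)&(V<190)
print(hsv[105:125:3,320].tolist())
p,R=tcp();print(p)
# rear top edge of handle vs prediction: top of handle 12mm above grip axis
for back in (66,70,74): print(back, proj(c,p+R@np.array([back,0,-2-12.+0])))
# case front edge in top image, sharper: fit lines by contour
t=snap("top");hs=cv2.cvtColor(t["bgr"],cv2.COLOR_BGR2HSV);v=hs[...,2]
np.save("t4.npy",t,allow_pickle=True)
sc=snap("scene");np.save("s4.npy",sc,allow_pickle=True)
big=[cv2.resize(t["bgr"][150:240,265:365],None,fx=4,fy=4,interpolation=cv2.INTER_CUBIC),cv2.resize(sc["bgr"][155:245,285:385],None,fx=4,fy=4,interpolation=cv2.INTER_CUBIC)]
cv2.imwrite("pics/c4.png",np.hstack(big))
```

```text
[[24, 103, 254], [16, 137, 234], [11, 162, 154], [11, 162, 165], [11, 163, 174], [11, 162, 176], [11, 161, 177]]
[ 456.37523306 -320.11918077  142.75512107]
66 [[318.51211549 120.59129217]]
70 [[318.51021176 111.54029938]]
74 [[318.50828453 102.37758261]]
```

View pics/c4.png

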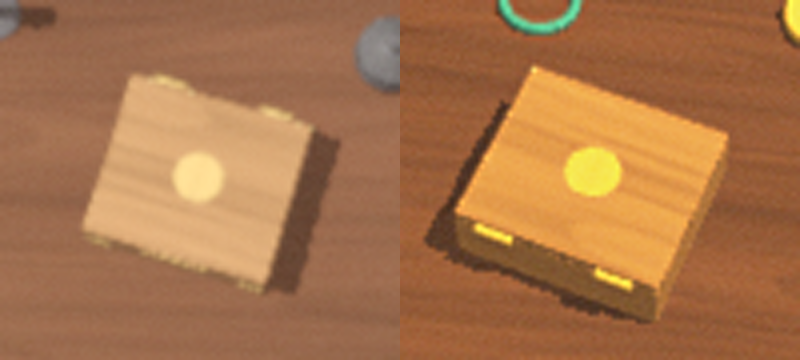

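The handle is held with its rear end 70–71 mm behind the TCP, so the tip is about 115 mm ahead. The crops show the lid with both hinges on the far side, and a medallion at top ≈(314.5,194) and scene ≈(333,198).

Run:
```python
from h import *
t=np.load("t4.npy",allow_pickle=True).item();s=np.load("s4.npy",allow_pickle=True).item()
print(cast(t,[[265+198/4,150+177/4]],58.5),cast(s,[[285+(593-400)/4,155+172/4]],58.5))
ct=np.array([[130,75],[313,127],[265,287],[82,230]])/4.+[265,150]
cs=np.array([[533-400,66],[727-400,133],[655-400,287],[457-400,214]])/4.+[285,155]
for n,c,k in(("top",t,ct),("scene",s,cs)):
    P=cast(c,k,58.5)[:,:2];print(n,P.round(1).tolist(),P.mean(0))
    d=np.diff(np.r_[P,P[:1]],axis=0);print(np.hypot(*d.T),np.degrees(np.arctan2(d[:,1],d[:,0])))
```

```text
[[600.56010674 -30.44598378  58.5       ]] [[600.27106364 -27.27177121  58.5       ]]
top [[692.6, 33.9], [649.7, -132.5], [503.2, -92.8], [549.3, 71.1]] [598.71241846 -30.06195075]
[171.88265066 151.72064775 170.25674326 148.02182976] [-104.47268774  164.82800114   74.28623137  -14.54464508]
scene [[507.2, -89.7], [549.9, 72.6], [694.2, 33.2], [652.3, -125.8]] [600.89584109 -27.42654595]
[167.86206398 149.6010324  164.4866771  149.54696509] [  75.24833648  -15.28300311 -104.77285938  166.01004777]
```

jog_arm(
  commands=[
    {"dx":0.37,"dy":0.89,"dz":-0.155,"ax":0,"ay":0,"az":0,"gripper":1},
    {"dx":0.37,"dy":0.89,"dz":-0.155,"ax":0,"ay":0,"az":0,"gripper":1},
    {"dx":0.37,"dy":0.89,"dz":-0.155,"ax":0,"ay":0,"az":0,"gripper":1},
    {"dx":0.37,"dy":0.89,"dz":-0.155,"ax":0,"ay":0,"az":0,"gripper":1},
    {"dx":0.37,"dy":0.89,"dz":-0.155,"ax":0,"ay":0,"az":0,"gripper":1},
    {"dx":0.37,"dy":0.89,"dz":-0.155,"ax":0,"ay":0,"az":0,"gripper":1},
    {"dx":0.37,"dy":0.89,"dz":-0.155,"ax":0,"ay":0,"az":0,"gripper":1},
    {"dx":0.37,"dy":0.89,"dz":-0.155,"ax":0,"ay":0,"az":0,"gripper":1},
    {"dx":0.37,"dy":0.89,"dz":-0.155,"ax":0,"ay":0,"az":0.155,"gripper":1},
    {"dx":0,"dy":0,"dz":0,"ax":0,"ay":0,"az":0,"gripper":1},
  ],
  squeeze=45,
)

```text
clock: 6.92
eef_pos: [400.5, 24.0, 198.4]
eef_rot: [-3.142, -0.001, 2.884]
wrist_force: [0.3, -0.8, -0.5]
finger_gap: 15.9
finger_force: 45.0
```

Run:
```python
from h import *
c=snap("wrist","w5.png");np.save("w5.npy",c,allow_pickle=True)
p,R=tcp();print(p,manip.read_state()["eef_rot"])
C=np.array([600.2,-29]);f=np.array([.966,-.259]);l=np.array([.259,.966])
for a,b,z in((-75,-85,50),(-75,85,50),(-75,-30,41),(-75,30,41),(-75,-85,0),(-75,85,0)): print(a,b,z,proj(c,np.r_[C+a*f+b*l,z]).round(1))
```

```text
[400.65581704  22.93211247 198.17903086] [-3.14125643e+00 -9.44153823e-04  2.88344878e+00]
-75 -85 50 [[237.3 312.2]]
-75 85 50 [[398.6 312.7]]
-75 -30 41 [[290.2 307.7]]
-75 30 41 [[345.7 307.9]]
-75 -85 0 [[246.9 289. ]]
-75 85 0 [[388.9 289.4]]
```

View pics/w5.png

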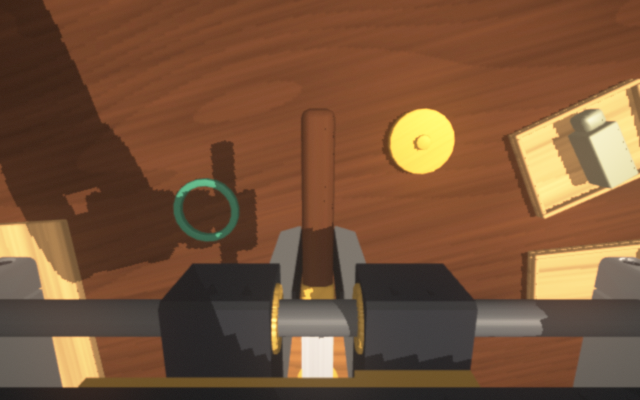

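The wrist view shows the blade held straight (handle 303–334, steel to row 375), but the gripper hides the case front. The two-camera fix suffices, because the slot is wide. Going to the pre-insert pose.

jog_arm(
  commands=[
    {"dx":0.5,"dy":0.04,"dz":0.5,"ax":0,"ay":0,"az":0,"gripper":1},
    {"dx":0,"dy":0,"dz":1,"ax":0,"ay":0,"az":0,"gripper":1},
    {"dx":0,"dy":0,"dz":1,"ax":0,"ay":0,"az":0,"gripper":1},
    {"dx":0,"dy":0,"dz":1,"ax":0,"ay":0,"az":0,"gripper":1},
    {"dx":0,"dy":0,"dz":0.33,"ax":0,"ay":0,"az":0,"gripper":1},
    {"dx":0,"dy":0,"dz":0,"ax":0,"ay":0,"az":0,"gripper":1},
  ],
  squeeze=45,
)

```text
clock: 7.72
eef_pos: [381.9, 28.6, 45.5]
eef_rot: [-3.141, -0.001, 2.881]
wrist_force: [0.9, -0.3, 0.5]
finger_gap: 15.6
finger_force: 45.0
```

Run:
```python
from h import *
t=snap("top","t6.png",(270,150,370,240),6);s=snap("scene")
P=np.array([manip.read_state()["eef_pos"] for _ in range(1)]);p,R=tcp();print(p)
C=np.array([600.2,-29]);f=np.array([.966,-.259]);l=np.array([.259,.966])
d=p[:2]-C;print("behind front",-75-d@f,"lat",d@l)
tip=p+R@np.array([-115,0,-1]);print(tip,proj(t,tip),proj(s,tip), proj(t,np.r_[C-75*f,45]))
```

```text
[382.73933537  28.82759309  46.63484518]
behind front 150.04434864212175 lat -0.4608572131296093
[493.85261398  -0.81197713  47.79035113] [[305.24459753 223.98248113]] [[345.90150672 173.09928885]] [[308.04270249 214.75161216]]
```

View pics/t6.png

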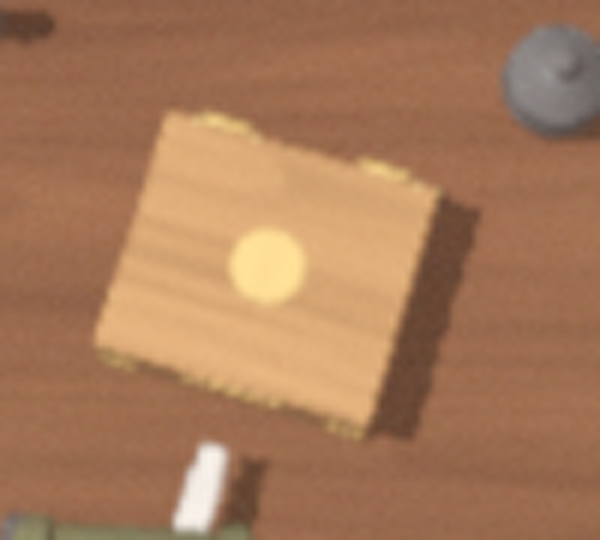

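The top crop shows the tip at (305.7,224.2), where predicted. The brass strip of the slot is centred at about (308.3,215.3), which matches the estimate. Inserting.

jog_arm(
  commands=[
    {"dx":-0.7,"dy":0,"dz":0.02,"ax":0,"ay":0,"az":0,"gripper":1},
    {"dx":-0.2,"dy":0,"dz":0,"ax":0,"ay":0,"az":0,"gripper":1},
    {"dx":-0.2,"dy":0,"dz":0,"ax":0,"ay":0,"az":0,"gripper":1},
  ],
  squeeze=45,
)

```text
clock: 8.2
eef_pos: [424.7, 17.7, 45.3]
eef_rot: [3.141, 0.0, 2.881]
wrist_force: [-0.4, -0.4, -1.1]
finger_gap: 15.7
finger_force: 45.0
```

jog_arm(
  commands=[
    {"dx":-0.2,"dy":0,"dz":0,"ax":0,"ay":0,"az":0,"gripper":1},
    {"dx":-0.2,"dy":0,"dz":0,"ax":0,"ay":0,"az":0,"gripper":1},
    {"dx":0,"dy":0,"dz":0,"ax":0,"ay":0,"az":0,"gripper":1},
  ],
  squeeze=45,
)

```text
clock: 8.57
eef_pos: [440.3, 13.5, 44.8]
eef_rot: [-3.142, -0.0, 2.881]
wrist_force: [0.6, 0.0, -1.1]
finger_gap: 15.5
finger_force: 45.0
```

No contact force, and the tip is about 25 mm inside. Next, lever the tip up 8° about the slot.

jog_arm(
  commands=[
    {"dx":0,"dy":0,"dz":0.16,"ax":0,"ay":-0.4,"az":0,"gripper":1},
    {"dx":0,"dy":0,"dz":0.16,"ax":0,"ay":-0.4,"az":0,"gripper":1},
    {"dx":0,"dy":0,"dz":0,"ax":0,"ay":0,"az":0,"gripper":1},
  ],
  squeeze=50,
)

```text
clock: 8.95
eef_pos: [439.4, 13.7, 31.7]
eef_rot: [-3.141, 0.138, 2.882]
wrist_force: [-0.6, 0.3, -1.1]
finger_gap: 15.4
finger_force: 50.0
```

Run:
```python
from h import *
p,R=tcp();print(p,R.round(3).tolist())
C=np.array([600.2,-29]);f=np.array([.966,-.259]);l=np.array([.259,.966])
F=C-75*f
tip=p+R@np.array([-115,0,-2]);u,z=(tip[:2]-F)@f,tip[2];print("tip",u,z,"lat",(p[:2]-F)@l)
N=14;th=np.linspace(0.08,1.82,N);r=np.linspace(124,96,N)
T=np.c_[150-r*np.cos(th),50.5+r*np.sin(th)]
prev=np.array([u,z])
for t,q in zip(th,T):
    d=q-prev;prev=q;w=np.r_[d[0]*f,d[1]];v=R.T@w/40
    print(round(t,2),q.round(0),"dx %.3f dy %.3f dz %.3f"%tuple(v))
```

```text
[439.38388792  13.73617439  31.72945863] [[-0.957, 0.257, 0.133], [0.255, 0.966, -0.036], [-0.137, -0.0, -0.991]]
tip 22.247508847440766 49.51767088659696 lat -0.3682285707964133
0.08 [26. 60.] dx -0.140 dy -0.000 dz -0.255
0.21 [31. 76.] dx -0.167 dy -0.000 dz -0.379
0.35 [37. 91.] dx -0.213 dy -0.000 dz -0.347
0.48 [ 46. 105.] dx -0.254 dy -0.001 dz -0.309
0.62 [ 56. 117.] dx -0.288 dy -0.001 dz -0.267
0.75 [ 67. 128.] dx -0.316 dy -0.001 dz -0.221
0.88 [ 79. 136.] dx -0.337 dy -0.001 dz -0.173
1.02 [ 93. 143.] dx -0.351 dy -0.001 dz -0.123
1.15 [106. 148.] dx -0.357 dy -0.001 dz -0.073
1.28 [120. 151.] dx -0.357 dy -0.001 dz -0.023
1.42 [134. 152.] dx -0.349 dy -0.001 dz 0.025
1.55 [148. 151.] dx -0.336 dy -0.001 dz 0.071
1.69 [161. 148.] dx -0.316 dy -0.001 dz 0.114
1.82 [174. 144.] dx -0.291 dy -0.001 dz 0.153
```

jog_arm(
  commands=[
    {"dx":-0.14,"dy":0,"dz":-0.255,"ax":0,"ay":0,"az":0,"gripper":1},
    {"dx":-0.17,"dy":0,"dz":-0.38,"ax":0,"ay":0,"az":0,"gripper":1},
    {"dx":-0.21,"dy":0,"dz":-0.35,"ax":0,"ay":0,"az":0,"gripper":1},
    {"dx":0,"dy":0,"dz":0,"ax":0,"ay":0,"az":0,"gripper":1},
  ],
  squeeze=50,
)

```text
clock: 9.45
eef_pos: [456.3, 9.4, 75.5]
eef_rot: [3.141, 0.142, 2.881]
wrist_force: [-0.5, 0.7, -1.3]
finger_gap: 15.7
finger_force: 50.0
```

Run:
```python
from h import *
t=snap("top");s=snap("scene")
big=[cv2.resize(t["bgr"][140:240,265:365],None,fx=4,fy=4,interpolation=cv2.INTER_CUBIC),cv2.resize(s["bgr"][145:245,285:385],None,fx=4,fy=4,interpolation=cv2.INTER_CUBIC)]
cv2.imwrite("pics/c7.png",np.hstack(big));print(manip.read_state()["wrist_force"])
```

```text
[-0.17142541 -0.04294836 -0.76481968]
```

View pics/c7.png

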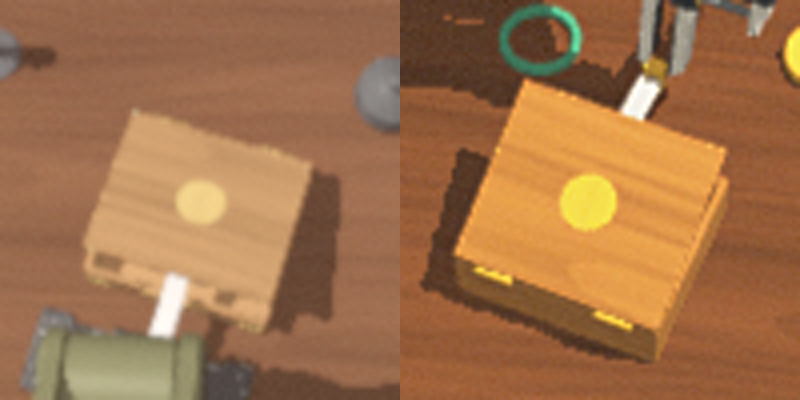

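The blade is under the lid and the lid is rising: a gap shows at the front in the top view, rows 255–300. Continuing along the arc.

jog_arm(
  commands=[
    {"dx":-0.25,"dy":0,"dz":-0.31,"ax":0,"ay":0,"az":0,"gripper":1},
    {"dx":-0.29,"dy":0,"dz":-0.27,"ax":0,"ay":0,"az":0,"gripper":1},
    {"dx":-0.32,"dy":0,"dz":-0.22,"ax":0,"ay":0,"az":0,"gripper":1},
    {"dx":-0.34,"dy":0,"dz":-0.17,"ax":0,"ay":0,"az":0,"gripper":1},
    {"dx":-0.35,"dy":0,"dz":-0.12,"ax":0,"ay":0,"az":0,"gripper":1},
    {"dx":-0.36,"dy":0,"dz":-0.07,"ax":0,"ay":0,"az":0,"gripper":1},
    {"dx":0,"dy":0,"dz":0,"ax":0,"ay":0,"az":0,"gripper":1},
  ],
  squeeze=50,
)

```text
clock: 10.42
eef_pos: [522.9, -8.5, 130.9]
eef_rot: [3.141, 0.141, 2.881]
wrist_force: [0.3, 0.8, -0.7]
finger_gap: 15.5
finger_force: 50.0
```

jog_arm(
  commands=[
    {"dx":-0.36,"dy":0,"dz":-0.02,"ax":0,"ay":0,"az":0,"gripper":1},
    {"dx":-0.35,"dy":0,"dz":0.03,"ax":0,"ay":0,"az":0,"gripper":1},
    {"dx":-0.34,"dy":0,"dz":0.07,"ax":0,"ay":0,"az":0,"gripper":1},
    {"dx":-0.32,"dy":0,"dz":0.11,"ax":0,"ay":0,"az":0,"gripper":1},
    {"dx":-0.25,"dy":0,"dz":0.15,"ax":0,"ay":0,"az":0,"gripper":1},
    {"dx":0,"dy":0,"dz":0,"ax":0,"ay":0,"az":0,"gripper":1},
  ],
  squeeze=50,
)

```text
clock: 11.18
eef_pos: [585.9, -25.4, 125.2]
eef_rot: [-3.141, 0.139, 2.881]
wrist_force: [0.4, 0.0, -0.8]
finger_gap: 15.0
finger_force: 50.0
```

jog_arm(
  commands=[
    {"dx":0.9,"dy":0,"dz":-0.2,"ax":0,"ay":0,"az":0,"gripper":1},
    {"dx":0.9,"dy":0,"dz":-0.4,"ax":0,"ay":0,"az":0,"gripper":1},
    {"dx":0.9,"dy":0,"dz":-0.5,"ax":0,"ay":0,"az":0,"gripper":1},
    {"dx":0.5,"dy":0,"dz":-0.5,"ax":0,"ay":0.8,"az":0,"gripper":1},
    {"dx":0,"dy":0,"dz":0,"ax":0,"ay":0,"az":0,"gripper":1},
  ],
  squeeze=45,
)

```text
clock: 11.8
eef_pos: [455.4, 9.7, 172.7]
eef_rot: [3.141, 0.003, 2.881]
wrist_force: [0.8, -0.5, -1.1]
finger_gap: 15.9
finger_force: 45.0
```

Run:
```python
from h import *
t=snap("top");s=snap("scene");w=snap("wrist")
np.save("t8.npy",t,allow_pickle=True);np.save("s8.npy",s,allow_pickle=True);np.save("w8.npy",w,allow_pickle=True)
big=[cv2.resize(a[:,:],None,fx=3.3,fy=3.3,interpolation=cv2.INTER_CUBIC) for a in (t["bgr"][120:240,255:375],s["bgr"][130:250,280:400])]
cv2.imwrite("pics/c8.png",np.hstack(big));st=manip.read_state();print(st["eef_pos"],st["eef_rot"],st["finger_gap"])
# handle in wrist view: rear end row & axis
hsv=cv2.cvtColor(w["bgr"],cv2.COLOR_BGR2HSV);H,S,V=[hsv[...,i].astype(int) for i in range(3)]
for y in (120,150,180,220):
    print(y,[int(v) for v in V[y,296:344:3]])
```

```text
[454.95261141   9.53521639 170.76938039] [-3.14131493e+00  1.78714294e-03  2.88101111e+00] 15.907250361026602
120 [120, 120, 85, 106, 127, 136, 139, 139, 139, 140, 143, 137, 129, 120, 134, 131]
150 [135, 134, 88, 105, 125, 136, 137, 138, 138, 140, 142, 135, 127, 131, 137, 139]
180 [133, 134, 90, 102, 124, 135, 138, 138, 137, 139, 139, 134, 124, 123, 130, 131]
220 [122, 123, 88, 101, 123, 132, 134, 135, 134, 133, 136, 130, 107, 137, 136, 134]
```

View pics/c8.png

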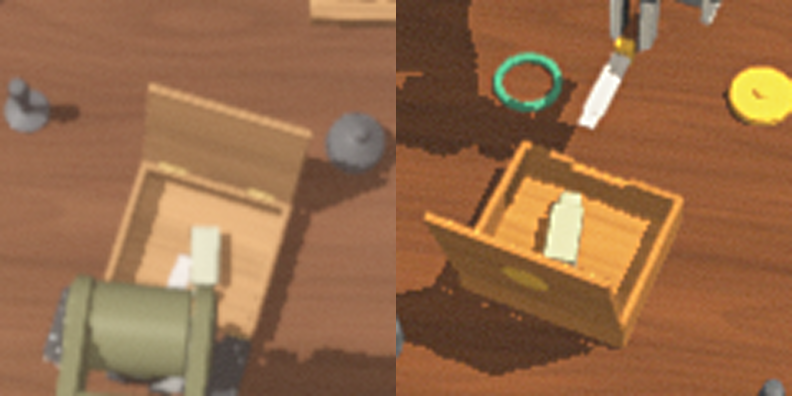

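Last allowed picture: the lid stands open past upright. The seal lies in the case with its block towards the hinge and its knob towards the robot. In the top view the block is near crop (206,257), which is about (317,198) in the full image. Checking the blade for slip, then returning it.

Run:
```python
from h import *
for n in("w4.npy","w5.npy","w8.npy"):
    w=np.load(n,allow_pickle=True).item();h=cv2.cvtColor(w["bgr"],cv2.COLOR_BGR2HSV).astype(int)
    g=w["bgr"].astype(int)
    col=g[95:130,318].sum(1);e=95+np.abs(np.diff(col)).argmax()
    print(n,"rear row",e)
    m=(h[...,0]>20)&(h[...,0]<32)&(h[...,1]>120)&(h[...,2]>100);rows=[y for y in range(262,300) if m[y,308:328].mean()>.5];print("ferrule rows",rows[:1],rows[-1:])
    print([int(np.abs(np.diff(g[y,295:312].sum(1))).argmax())+295 for y in (125,150,175,200)])
t=np.load("t8.npy",allow_pickle=True).item();h=cv2.cvtColor(t["bgr"],cv2.COLOR_BGR2HSV)
print(h[198,317],h[205,317],h[190,317], h[198,330])
s=manip.read_state();print(s["eef_pos"],s["joints"])
```

```text
w4.npy rear row 108
ferrule rows [] []
[301, 301, 301, 301]
w5.npy rear row 107
ferrule rows [] []
[300, 300, 301, 301]
w8.npy rear row 107
ferrule rows [] []
[300, 300, 301, 301]
[ 27  32 233] [ 28  35 217] [ 25  34 233] [ 15 116 217]
[454.95261141   9.53521639 170.76938039] [-5.91970691e-02  1.30101177e-01  1.83181998e+00 -6.81493645e-04
  1.17797610e+00 -1.36915127e+00]
```

jog_arm(
  commands=[
    {"dx":-0.24,"dy":-0.885,"dz":0,"ax":0,"ay":0,"az":0,"gripper":1},
    {"dx":-0.24,"dy":-0.885,"dz":0,"ax":0,"ay":0,"az":0,"gripper":1},
    {"dx":-0.24,"dy":-0.885,"dz":0,"ax":0,"ay":0,"az":0,"gripper":1},
    {"dx":-0.24,"dy":-0.885,"dz":0,"ax":0,"ay":0,"az":0,"gripper":1},
    {"dx":-0.24,"dy":-0.885,"dz":0,"ax":0,"ay":0,"az":0,"gripper":1},
    {"dx":-0.24,"dy":-0.885,"dz":0,"ax":0,"ay":0,"az":0,"gripper":1},
    {"dx":-0.24,"dy":-0.885,"dz":0,"ax":0,"ay":0,"az":0,"gripper":1},
    {"dx":-0.24,"dy":-0.885,"dz":0,"ax":0,"ay":0,"az":0,"gripper":1},
    {"dx":-0.24,"dy":-0.885,"dz":0.4,"ax":0,"ay":0,"az":-0.155,"gripper":1},
    {"dx":0,"dy":0,"dz":1,"ax":0,"ay":0,"az":0,"gripper":1},
  ],
  squeeze=45,
)

```text
clock: 13.2
eef_pos: [456.4, -323.1, 114.9]
eef_rot: [-3.139, 0.003, 2.906]
wrist_force: [1.0, 0.2, -2.1]
finger_gap: 15.5
finger_force: 45.0
```

jog_arm(
  commands=[
    {"dx":0,"dy":0,"dz":1,"ax":0,"ay":0,"az":0,"gripper":1},
    {"dx":0,"dy":0,"dz":0.6,"ax":0,"ay":0,"az":0,"gripper":1},
    {"dx":0,"dy":0,"dz":0,"ax":0,"ay":0,"az":0,"gripper":1},
  ],
  squeeze=45,
)

```text
clock: 13.58
eef_pos: [455.2, -319.8, 49.3]
eef_rot: [3.141, -0.003, 2.908]
wrist_force: [0.7, 0.7, 0.1]
finger_gap: 15.8
finger_force: 45.0
```

Run:
```python
from h import *
P=[];E=[]
for _ in range(3):
    snap("wrist"); s=manip.read_state();P.append(s["eef_pos"]);E.append(s["eef_rot"])
print(np.mean(P,0),np.std(P,0),E[-1],s["clock"])
t=snap("top");np.save("t9.npy",t,allow_pickle=True);s=snap("scene");np.save("s9.npy",s,allow_pickle=True)
```

```text
[ 456.29131579 -320.610547     51.85481542] [0.27986504 0.19236922 0.66094164] [-3.14060460e+00  1.68103891e-03  2.90825679e+00] 13.725
```

jog_arm(
  commands=[
    {"dx":0,"dy":0,"dz":0.4,"ax":0,"ay":0,"az":0,"gripper":1},
    {"dx":0,"dy":0,"dz":0.27,"ax":0,"ay":0,"az":0,"gripper":1},
    {"dx":0,"dy":0,"dz":0,"ax":0,"ay":0,"az":0,"gripper":1},
  ],
  squeeze=45,
)

```text
clock: 14.2
eef_pos: [455.8, -320.1, 23.7]
eef_rot: [3.141, -0.001, 2.908]
wrist_force: [-0.3, -0.1, -0.9]
finger_gap: 15.9
finger_force: 45.0
```

Run:
```python
from h import *
P=[];E=[]
for _ in range(5):
    snap("wrist"); s=manip.read_state();P.append(s["eef_pos"]);E.append(s["wrist_force"])
print(np.mean(P,0),np.mean(E,0))
t=np.load("t9.npy",allow_pickle=True).item();s=np.load("s9.npy",allow_pickle=True).item()
C=np.array([600.2,-29]);f=np.array([.966,-.259]);l=np.array([.259,.966])
for n,c,pt in(("top",t,(317,200)),("scene",s,(332,195))):
    h=cv2.cvtColor(c["bgr"],cv2.COLOR_BGR2HSV).astype(int);m=(h[...,1]<75)&(h[...,0]>18)&(h[...,2]>140)
    r=np.zeros_like(m);r[pt[1]-28:pt[1]+28,pt[0]-28:pt[0]+28]=1
    for z in(36,):
        R,q=rect(c,m&r,z,pt);print(n,z,R,cv2.contourArea(q))
        P=cast(c,q[:,0],z)[:,:2];print(((P-C)@np.c_[f,l]).min(0),((P-C)@np.c_[f,l]).max(0))
    y0,y1=q[:,0,1].min(),q[:,0,1].max();x0,x1=q[:,0,0].min(),q[:,0,0].max()
    for y in range(y0-1,y1+2): print(y,x0-1,"".join("#" if v else "." for v in (m&r)[y,x0-1:x1+2]))
```

```text
[ 455.99301682 -320.31741282   24.50560767] [ 0.10482472 -0.00317647 -0.79026522]
top 36 ((586.1062622070312, -39.98275375366211), (77.4584732055664, 29.108482360839844), 1.8241305351257324) 142.5
[-50.99813469 -31.22324258] [29.45956073 10.88936741]
188 312 ...........
189 312 .########..
190 312 .########..
191 312 .#########.
192 312 .#########.
193 312 .#########.
194 312 .#########.
195 312 .#########.
196 312 .########..
197 312 .########..
198 312 .########..
199 312 .########..
200 312 .########..
201 312 .########..
202 312 .########..
203 312 .########..
204 312 .########..
205 312 .########..
206 312 ..######...
207 312 ..######...
208 312 ..######...
209 312 ..######...
210 312 ..#####....
211 312 ...........
scene 36 ((589.4739990234375, -37.04697036743164), (28.633743286132812, 74.57286834716797), 89.73690032958984) 139.5
[-46.45554537 -28.24496639] [26.42433468 11.31174556]
188 324 .............
189 324 ......######.
190 324 ......######.
191 324 ......######.
192 324 ....########.
193 324 ....########.
194 324 ...#########.
195 324 ...#########.
196 324 ...#########.
197 324 ...#########.
198 324 ...#########.
199 324 ...#########.
200 324 ...#########.
201 324 ..#########..
202 324 ..#########..
203 324 ..#########..
204 324 ..#########..
205 324 .##########..
206 324 .##########..
207 324 ..########...
208 324 ......####...
209 324 .........#...
210 324 .............
```

jog_arm(
  commands=[
    {"dx":0,"dy":0,"dz":0.025,"ax":0,"ay":0,"az":0,"gripper":1},
    {"dx":0,"dy":0,"dz":0,"ax":0,"ay":0,"az":0,"gripper":1},
  ],
  squeeze=45,
)

```text
clock: 14.7
eef_pos: [456.1, -320.4, 23.8]
eef_rot: [3.142, -0.0, 2.908]
wrist_force: [-0.7, -0.6, -1.6]
finger_gap: 15.3
finger_force: 45.0
```

Run:
```python
from h import *
P=[];E=[]
for _ in range(5):
    snap("wrist"); s=manip.read_state();P.append(s["eef_pos"]);E.append(s["wrist_force"])
print(np.mean(P,0),np.mean(E,0))
```

```text
[ 456.0906107  -320.40219913   23.88978879] [-0.12599406 -0.12128488 -0.70714456]
```

jog_arm(
  commands=[
    {"dx":0,"dy":0,"dz":0.015,"ax":0,"ay":0,"az":0,"gripper":1},
    {"dx":0,"dy":0,"dz":0.01,"ax":0,"ay":0,"az":0,"gripper":1},
    {"dx":0,"dy":0,"dz":0,"ax":0,"ay":0,"az":0,"gripper":1},
  ],
  squeeze=20,
)

```text
clock: 15.32
eef_pos: [456.1, -320.4, 22.9]
eef_rot: [-3.142, 0.0, 2.908]
wrist_force: [-0.2, 1.0, 0.9]
finger_gap: 15.6
finger_force: 20.0
```

jog_arm(
  commands=[
    {"dx":0,"dy":0,"dz":0,"ax":0,"ay":0,"az":0,"gripper":0.6},
    {"dx":0,"dy":0,"dz":0,"ax":0,"ay":0,"az":0,"gripper":0.5},
    {"dx":0,"dy":0,"dz":0,"ax":0,"ay":0,"az":0,"gripper":0.5},
    {"dx":0,"dy":0,"dz":-0.5,"ax":0,"ay":0,"az":0,"gripper":0.5},
    {"dx":0,"dy":0,"dz":-1,"ax":0,"ay":0,"az":0,"gripper":0.5},
    {"dx":0,"dy":0,"dz":-1,"ax":0,"ay":0,"az":0,"gripper":0.5},
    {"dx":0,"dy":0,"dz":-1,"ax":0,"ay":0,"az":0,"gripper":0.5},
    {"dx":0,"dy":0,"dz":-1,"ax":0,"ay":0,"az":0,"gripper":0.5},
    {"dx":0.5,"dy":0,"dz":-0.5,"ax":0,"ay":0,"az":0,"gripper":0.5},
    {"dx":0,"dy":0,"dz":0,"ax":0,"ay":0,"az":0,"gripper":0.5},
  ],
)

```text
clock: 16.58
eef_pos: [436.6, -316.0, 224.2]
eef_rot: [-3.14, 0.002, 2.908]
wrist_force: [0.8, 0.2, 0.5]
finger_gap: 46.9
finger_force: 0.0
```

Run:
```python
from h import *
c=snap("wrist","w10.png");hsv=cv2.cvtColor(c["bgr"],cv2.COLOR_BGR2HSV);H,S,V=[hsv[...,i].astype(int) for i in range(3)]
s=manip.read_state();print(s["eef_pos"],s["clock"],s["finger_gap"])
for u in np.array([[380,-300],[456,-321],[560,-345]]): print(proj(c,np.r_[u,30]))
roi=np.zeros(H.shape,bool);roi[60:297,280:345]=1
def ends(m,z,n):
    ys=[y for y in range(400) if m[y].sum()>6]
    mid=np.array([[np.nonzero(m[y])[0].mean(),y] for y in ys])
    P=cast(c,mid,z)[:,:2];k=np.polyfit(P[:,0],P[:,1],1)
    print(n,ys[0],ys[-1],P[0],P[-1],"yaw",np.arctan(k[0]))
ends(roi&(S>=150)&(V<190)&(V>100)&(H<14),36,"handle")
ends(roi&(S<45),25.5,"steel")
```

```text
[ 436.72099122 -315.87423417  222.88729243] 16.625 47.16020279752782
[[320.33632091 126.1488949 ]]
[[317.71962495 198.81957668]]
[[318.42297488 286.48999869]]
handle 60 296 [ 315.48133379 -293.2458545 ] [ 569.5602732  -343.89518111] yaw -0.2844142677003228
steel 225 288 [ 487.09853704 -328.10645037] [ 564.14943671 -346.50560099] yaw -0.23598465863693346
```

The blade is back where it was (steel yaw −0.236). Now to the seal.

jog_arm(
  commands=[
    {"dx":-0.08,"dy":0.915,"dz":0,"ax":0,"ay":0,"az":0,"gripper":0.5},
    {"dx":-0.08,"dy":0.915,"dz":0,"ax":0,"ay":0,"az":0,"gripper":0.5},
    {"dx":-0.08,"dy":0.915,"dz":0,"ax":0,"ay":0,"az":0,"gripper":0.5},
    {"dx":-0.08,"dy":0.915,"dz":0,"ax":0,"ay":0,"az":0,"gripper":0.5},
    {"dx":-0.08,"dy":0.915,"dz":0.1,"ax":0,"ay":0,"az":0,"gripper":0.5},
    {"dx":-0.08,"dy":0.915,"dz":0.1,"ax":0,"ay":0,"az":0,"gripper":0.5},
    {"dx":-0.08,"dy":0.915,"dz":0.1,"ax":0,"ay":0,"az":0,"gripper":0.5},
    {"dx":-0.08,"dy":0.915,"dz":0.2,"ax":0,"ay":0,"az":0,"gripper":0.5},
    {"dx":0,"dy":0,"dz":0,"ax":0,"ay":0,"az":-0.7,"gripper":0.5},
    {"dx":0,"dy":0,"dz":0,"ax":0,"ay":0,"az":-0.7,"gripper":0.5},
  ],
)

```text
clock: 17.88
eef_pos: [529.4, -36.1, 201.0]
eef_rot: [3.141, -0.002, -3.126]
wrist_force: [0.1, -0.3, 0.1]
finger_gap: 47.2
finger_force: 0.0
```

jog_arm(
  commands=[
    {"dx":0,"dy":0,"dz":0,"ax":0,"ay":0,"az":0,"gripper":0.5},
  ],
)

```text
clock: 18.0
eef_pos: [529.3, -36.5, 201.4]
eef_rot: [3.141, -0.002, -3.131]
wrist_force: [-0.3, 0.4, 0.4]
finger_gap: 46.7
finger_force: 0.0
```

Run:
```python
from h import *
c=snap("wrist","w11.png");np.save("w11.npy",c,allow_pickle=True);h=cv2.cvtColor(c["bgr"],cv2.COLOR_BGR2HSV).astype(int)
s=manip.read_state();print(s["eef_pos"],s["eef_rot"],s["joints"])
for P in ([547,-39,30],[590,-38,36],[627,-38,36]): print(proj(c,P))
pt=proj(c,[585,-38,36])[0]
m=(h[...,1]<80)&(h[...,0]>18)&(h[...,0]<45)&(h[...,2]>120);m[298:]=0
m=cv2.morphologyEx(m.astype(np.uint8),cv2.MORPH_OPEN,np.ones((3,3)))
R,q=rect(c,m,36,pt);print(R,cv2.contourArea(q))
for y in range(q[:,0,1].min(),q[:,0,1].max()+1,4):
    xs=np.nonzero(m[y])[0];xs=xs[(xs>230)&(xs<410)]
    P=cast(c,[[xs.min()-.5,y],[xs.max()+.5,y]],36);print(y,xs.min(),xs.max(),P[:,:2].round(1).tolist(),h[y,int(xs.mean())])
```

```text
[529.2786045  -36.65810052 201.74523204] [ 3.14129577e+00 -1.57529225e-03 -3.13322127e+00] [-1.38221926e-01  2.67435185e-01  1.59044947e+00  6.62851567e-05
  1.28530976e+00 -1.71740812e+00]
[[315.16627133 202.57563898]]
[[315.75393199 243.52169183]]
[[315.46691497 275.81212703]]
((582.176025390625, -37.54118728637695), (27.816438674926758, 80.97026824951172), 89.980224609375) 1720.5
199 313 321 [[541.8, -41.7], [541.7, -32.5]] [ 21  75 123]
203 308 325 [[546.0, -46.8], [545.9, -28.4]] [ 25  67 214]
207 307 325 [[550.3, -47.8], [550.1, -28.3]] [ 27  48 242]
211 307 325 [[554.5, -47.8], [554.4, -28.3]] [ 26  60 232]
215 307 326 [[558.8, -47.8], [558.6, -27.2]] [ 24  69 210]
219 303 328 [[563.2, -52.0], [562.9, -25.0]] [ 24  69 182]
223 303 329 [[567.5, -52.0], [567.2, -23.9]] [ 26  60 234]
227 303 329 [[571.9, -52.0], [571.6, -23.8]] [ 26  59 234]
231 303 329 [[576.2, -52.0], [576.0, -23.7]] [ 26  59 234]
235 303 329 [[580.7, -52.0], [580.4, -23.7]] [ 26  59 234]
239 303 329 [[585.1, -52.0], [584.8, -23.6]] [ 26  59 234]
243 303 329 [[589.5, -52.0], [589.3, -23.5]] [ 26  59 234]
247 303 329 [[594.0, -52.0], [593.8, -23.4]] [ 26  59 234]
251 303 329 [[598.5, -52.0], [598.3, -23.4]] [ 26  59 234]
255 303 329 [[603.1, -52.0], [602.8, -23.3]] [ 26  59 233]
259 303 329 [[607.6, -52.0], [607.4, -23.2]] [ 26  58 232]
263 303 329 [[612.2, -52.0], [612.0, -23.1]] [ 27  59 232]
267 303 328 [[616.9, -52.0], [616.6, -24.1]] [ 26  60 232]
271 303 328 [[621.5, -52.0], [621.2, -24.0]] [ 26  62 232]
```

jog_arm(
  commands=[
    {"dx":-0.75,"dy":-0.015,"dz":0,"ax":0,"ay":0,"az":0,"gripper":0.5},
    {"dx":-0.72,"dy":-0.015,"dz":0.3,"ax":0,"ay":0,"az":0,"gripper":0.5},
    {"dx":0,"dy":0,"dz":1,"ax":0,"ay":0,"az":0,"gripper":0.5},
    {"dx":0,"dy":0,"dz":1,"ax":0,"ay":0,"az":0,"gripper":0.5},
    {"dx":0,"dy":0,"dz":1,"ax":0,"ay":0,"az":0,"gripper":0.5},
    {"dx":0,"dy":0,"dz":0.8,"ax":0,"ay":0,"az":0,"gripper":0.5},
    {"dx":0,"dy":0,"dz":0.5,"ax":0,"ay":0,"az":0,"gripper":0.5},
    {"dx":0,"dy":0,"dz":0,"ax":0,"ay":0,"az":0,"gripper":0.5},
  ],
)

```text
clock: 19.05
eef_pos: [587.5, -37.3, 17.7]
eef_rot: [3.141, -0.002, -3.132]
wrist_force: [-0.1, 0.5, -0.3]
finger_gap: 46.7
finger_force: 0.0
```

Run:
```python
from h import *
P=[]
for _ in range(4):
    c=snap("wrist"); s=manip.read_state();P.append(s["eef_pos"])
print(np.mean(P,0),s["wrist_force"],s["finger_gap"])
h=cv2.cvtColor(c["bgr"],cv2.COLOR_BGR2HSV).astype(int)
m=(h[...,1]<80)&(h[...,0]>18)&(h[...,0]<45)&(h[...,2]>90)
for y in range(180,297,8):
    xs=np.nonzero(m[y,270:370])[0]+270
    print(y,(xs.min(),xs.max()) if len(xs) else None)
```

```text
[588.64151059 -37.44702888  19.8263393 ] [0.94882484 0.0790525  0.0277574 ] 46.78035049563709
180 (np.int64(297), np.int64(339))
188 (np.int64(297), np.int64(338))
196 (np.int64(297), np.int64(337))
204 (np.int64(291), np.int64(343))
212 (np.int64(288), np.int64(347))
220 (np.int64(288), np.int64(347))
228 (np.int64(288), np.int64(347))
236 (np.int64(288), np.int64(347))
244 (np.int64(288), np.int64(346))
252 (np.int64(288), np.int64(346))
260 (np.int64(288), np.int64(346))
268 (np.int64(288), np.int64(346))
276 (np.int64(288), np.int64(345))
284 (np.int64(289), np.int64(345))
292 (np.int64(289), np.int64(345))
```

jog_arm(
  commands=[
    {"dx":0,"dy":0,"dz":0.04,"ax":0,"ay":0,"az":0,"gripper":0.6},
    {"dx":0,"dy":0,"dz":0,"ax":0,"ay":0,"az":0,"gripper":1},
    {"dx":0,"dy":0,"dz":0,"ax":0,"ay":0,"az":0,"gripper":1},
    {"dx":0,"dy":0,"dz":0,"ax":0,"ay":0,"az":0,"gripper":1},
  ],
  squeeze=30,
)

```text
clock: 19.75
eef_pos: [588.2, -37.4, 17.6]
eef_rot: [-3.142, 0.0, -3.131]
wrist_force: [-1.7, -0.2, 4.3]
finger_gap: 29.6
finger_force: 30.0
```

Run:
```python
from h import *
P=[]
for _ in range(6):
    c=snap("wrist"); s=manip.read_state();P.append(s["eef_pos"])
print(np.mean(P,0),s["eef_rot"],s["wrist_force"],s["finger_gap"])
# tray pose from top + scene
for n in("top","scene"):
    c=snap(n);h=cv2.cvtColor(c["bgr"],cv2.COLOR_BGR2HSV).astype(int)
    pt=(227,194) if n=="top" else (436,219)
    m=(h[...,0]>17)&(h[...,0]<32)&(h[...,2]>195)&(h[...,1]<140)
    for z in(14,):
        R,q=rect(c,m,z,pt);print(n,R,cv2.contourArea(q))
        bp=cv2.boxPoints(R);print(bp.round(0).tolist())
```

```text
[588.17514366 -37.38494677  17.56354152] [-3.14157274e+00  2.99712672e-04 -3.13061507e+00] [-2.28386807  0.08210779  6.39894552] 29.699149660104155
top ((602.3242797851562, 292.9244384765625), (125.4552230834961, 100.75492095947266), 80.2693099975586) 799.5
[[542.0, 240.0], [641.0, 223.0], [663.0, 346.0], [563.0, 363.0]]
scene ((601.7177734375, 296.4076843261719), (128.81654357910156, 99.35116577148438), 81.89910888671875) 901.0
[[543.0, 240.0], [642.0, 226.0], [660.0, 353.0], [562.0, 367.0]]
```

jog_arm(
  commands=[
    {"dx":0,"dy":0,"dz":-0.2,"ax":0,"ay":0,"az":0,"gripper":1},
    {"dx":0,"dy":0,"dz":-0.6,"ax":0,"ay":0,"az":0,"gripper":1},
    {"dx":0,"dy":0,"dz":-1,"ax":0,"ay":0,"az":0,"gripper":1},
    {"dx":0,"dy":0,"dz":-1,"ax":0,"ay":0,"az":0,"gripper":1},
    {"dx":0,"dy":0,"dz":-1,"ax":0,"ay":0,"az":0,"gripper":1},
    {"dx":0,"dy":0,"dz":-0.4,"ax":0,"ay":0,"az":0,"gripper":1},
    {"dx":0,"dy":0,"dz":0,"ax":0,"ay":0,"az":0,"gripper":1},
  ],
  squeeze=30,
)

```text
clock: 21.02
eef_pos: [588.1, -37.4, 185.3]
eef_rot: [-3.142, 0.001, -3.131]
wrist_force: [0.9, 0.1, -2.3]
finger_gap: 29.6
finger_force: 30.0
```

jog_arm(
  commands=[
    {"dx":-0.05,"dy":0.5,"dz":0,"ax":0,"ay":0,"az":0,"gripper":1},
    {"dx":-0.05,"dy":0.9,"dz":0,"ax":0,"ay":0,"az":0,"gripper":1},
    {"dx":-0.05,"dy":0.9,"dz":0,"ax":0,"ay":0,"az":0,"gripper":1},
    {"dx":-0.05,"dy":0.9,"dz":0,"ax":0,"ay":0,"az":0,"gripper":1},
    {"dx":-0.05,"dy":0.9,"dz":0,"ax":0,"ay":0,"az":0,"gripper":1},
    {"dx":-0.05,"dy":0.9,"dz":0,"ax":0,"ay":0,"az":0,"gripper":1},
    {"dx":-0.05,"dy":0.9,"dz":0,"ax":0,"ay":0,"az":0,"gripper":1},
    {"dx":-0.05,"dy":0.9,"dz":0,"ax":0,"ay":0,"az":0,"gripper":1},
    {"dx":-0.05,"dy":0.9,"dz":0,"ax":0,"ay":0,"az":0,"gripper":1},
    {"dx":0,"dy":0.55,"dz":0,"ax":0,"ay":0,"az":0,"gripper":1},
  ],
)

```text
clock: 22.28
eef_pos: [601.4, 295.1, 183.3]
eef_rot: [-3.141, -0.002, -3.129]
wrist_force: [0.1, 0.3, -2.1]
finger_gap: 30.2
finger_force: 30.0
```

jog_arm(
  commands=[
    {"dx":0,"dy":0,"dz":0,"ax":0,"ay":0,"az":0.99,"gripper":1},
    {"dx":0,"dy":0,"dz":0,"ax":0,"ay":0,"az":0.99,"gripper":1},
    {"dx":0,"dy":0,"dz":0,"ax":0,"ay":0,"az":0.99,"gripper":1},
    {"dx":0,"dy":0,"dz":0,"ax":0,"ay":0,"az":0.99,"gripper":1},
    {"dx":0,"dy":0,"dz":0,"ax":0,"ay":0,"az":0.99,"gripper":1},
    {"dx":0,"dy":0,"dz":0,"ax":0,"ay":0,"az":0.99,"gripper":1},
    {"dx":0,"dy":0,"dz":0,"ax":0,"ay":0,"az":0.99,"gripper":1},
    {"dx":0,"dy":0,"dz":0,"ax":0,"ay":0,"az":0.99,"gripper":1},
    {"dx":0,"dy":0,"dz":0,"ax":0,"ay":0,"az":0.99,"gripper":1},
    {"dx":0,"dy":0,"dz":0,"ax":0,"ay":0,"az":0.99,"gripper":1},
  ],
)

```text
clock: 23.52
eef_pos: [602.1, 292.9, 184.2]
eef_rot: [-3.14, 0.001, 1.419]
wrist_force: [0.4, -0.1, -2.0]
finger_gap: 30.0
finger_force: 30.0
```

Run:
```python
from h import *
P=[]
for _ in range(5):
    c=snap("wrist","w12.png"); s=manip.read_state();P.append(s["eef_pos"])
np.save("w12.npy",c,allow_pickle=True)
p=np.mean(P,0);print(p,s["eef_rot"],s["joints"],s["wrist_force"],s["finger_gap"])
h=cv2.cvtColor(c["bgr"],cv2.COLOR_BGR2HSV).astype(int)
# seal in hand: knob end row -> offset along tool x; top plane 18 above underside of grip (z = tcp + 36-17.5)
m=(h[...,1]<80)&(h[...,0]>15)&(h[...,0]<50)&(h[...,2]>80)
for y in range(150,240,6):
    xs=np.nonzero(m[y,280:360])[0]+280; print(y,(xs.min(),xs.max()) if len(xs) else None,h[y,318].tolist())
_,R=tcp()
for d in(35,40,43,46): print(d,proj(c,p+R@np.array([d,0,-14.5])),proj(c,p+R@np.array([d,0,-3.5])))
# tray corners predicted
C=np.array([602.5,295.7]);a=np.radians(-8.5);X=np.array([np.cos(a),np.sin(a)]);Y=np.array([-X[1],X[0]])
for i,j in((-50,-65),(50,-65),(-50,65),(50,65)): print(i,j,proj(c,np.r_[C+i*X+j*Y,14]).round(1))
```

```text
[602.14294322 292.89230732 184.44397255] [-3.14098182e+00  3.93686996e-04  1.42858953e+00] [ 3.97914900e-01  5.93869752e-01  1.16853122e+00 -2.39648379e-05
  1.37991800e+00  5.40126375e-01] [-0.01835506 -0.11178091 -2.06640426] 29.762870475820243
150 None [25, 99, 255]
156 None [25, 101, 255]
162 None [25, 98, 255]
168 None [18, 102, 222]
174 (np.int64(300), np.int64(335)) [24, 64, 235]
180 (np.int64(297), np.int64(338)) [27, 41, 249]
186 (np.int64(297), np.int64(338)) [26, 43, 249]
192 (np.int64(297), np.int64(338)) [26, 50, 246]
198 (np.int64(297), np.int64(338)) [25, 59, 239]
204 (np.int64(291), np.int64(343)) [23, 72, 195]
210 (np.int64(289), np.int64(346)) [23, 70, 187]
216 (np.int64(287), np.int64(348)) [26, 55, 242]
222 (np.int64(287), np.int64(347)) [25, 55, 242]
228 (np.int64(280), np.int64(356)) [26, 56, 241]
234 (np.int64(280), np.int64(359)) [26, 54, 240]
35 [[317.28585477 188.28487059]] [[317.3233847  183.84995232]]
40 [[317.27732895 177.86685641]] [[317.3156546  174.05543738]]
43 [[317.27215261 171.54170209]] [[317.31096486 168.11323996]]
46 [[317.2669299  165.15987244]] [[317.30623576 162.12117043]]
-50 -65 [[270.7 241.7]]
50 -65 [[364.  242.2]]
-50 65 [[267.1 116.7]]
50 65 [[369.1 117.3]]
```

Run:
```python
from h import *
c=np.load("w12.npy",allow_pickle=True).item();h=cv2.cvtColor(c["bgr"],cv2.COLOR_BGR2HSV).astype(int)
m=((h[...,0]>14)&(h[...,2]>150)&(h[...,1]<150)).astype(np.uint8);m[298:]=0
for y in (110,114,116,118,120,125,140,160,180,200,215,225): 
    xs=np.nonzero(m[y,240:400])[0]+240;print(y,(int(xs.min()),int(xs.max()),len(xs)) if len(xs) else None)
for y in (140,180): print(h[y,262:276].tolist(),h[y,360:374].tolist())
```

```text
110 None
114 None
116 None
118 (266, 366, 101)
120 (265, 366, 102)
125 (266, 366, 101)
140 (266, 366, 101)
160 (267, 365, 99)
180 (268, 364, 97)
200 (268, 364, 96)
215 (269, 363, 95)
225 (269, 363, 95)
[[10, 161, 152], [11, 159, 151], [11, 159, 149], [12, 154, 159], [15, 143, 217], [22, 116, 252], [25, 102, 254], [24, 106, 254], [19, 125, 247], [16, 138, 214], [17, 134, 231], [22, 112, 253], [25, 100, 254], [25, 96, 255]] [[19, 127, 245], [17, 134, 233], [21, 118, 251], [24, 103, 254], [24, 102, 254], [21, 118, 251], [15, 140, 222], [12, 153, 173], [11, 158, 161], [10, 157, 159], [11, 158, 157], [10, 156, 157], [11, 159, 156], [11, 159, 154]]
[[11, 157, 156], [11, 158, 157], [11, 159, 157], [11, 159, 157], [12, 153, 163], [14, 147, 205], [19, 126, 248], [24, 107, 254], [24, 107, 254], [22, 116, 251], [17, 131, 234], [17, 131, 234], [23, 110, 254], [25, 96, 255]] [[17, 130, 238], [22, 115, 252], [24, 104, 254], [23, 109, 254], [19, 125, 246], [14, 143, 192], [12, 154, 159], [11, 157, 159], [11, 156, 163], [11, 159, 167], [11, 157, 166], [11, 156, 162], [11, 155, 161], [10, 156, 159]]
```

jog_arm(
  commands=[
    {"dx":0,"dy":-0.03,"dz":0.6,"ax":0,"ay":0,"az":0,"gripper":1},
    {"dx":0,"dy":0,"dz":1,"ax":0,"ay":0,"az":0,"gripper":1},
    {"dx":0,"dy":0,"dz":1,"ax":0,"ay":0,"az":0,"gripper":1},
    {"dx":0,"dy":0,"dz":1,"ax":0,"ay":0,"az":0,"gripper":1},
    {"dx":0,"dy":0,"dz":0.4,"ax":0,"ay":0,"az":0,"gripper":1},
    {"dx":0,"dy":0,"dz":0.1,"ax":0,"ay":0,"az":0,"gripper":1},
    {"dx":0,"dy":0,"dz":0,"ax":0,"ay":0,"az":0,"gripper":1},
  ],
)

```text
clock: 24.65
eef_pos: [601.9, 293.2, 22.6]
eef_rot: [3.14, -0.001, 1.425]
wrist_force: [-0.4, 0.4, -1.9]
finger_gap: 30.1
finger_force: 30.0
```

Run:
```python
from h import *
P=[];E=[]
for _ in range(6):
    c=snap("wrist"); s=manip.read_state();P.append(s["eef_pos"]);E.append(s["wrist_force"])
print(np.mean(P,0),np.mean(E,0))
```

```text
[601.76299095 293.21258119  22.51958518] [ 0.02427412 -0.1683096  -1.43514428]
```

jog_arm(
  commands=[
    {"dx":0,"dy":-0.02,"dz":0.05,"ax":0,"ay":0,"az":0,"gripper":1},
    {"dx":0,"dy":0,"dz":0.05,"ax":0,"ay":0,"az":0,"gripper":1},
    {"dx":0,"dy":0,"dz":0,"ax":0,"ay":0,"az":0,"gripper":1},
  ],
)

```text
clock: 25.32
eef_pos: [600.3, 293.0, 16.9]
eef_rot: [-3.141, 0.0, 1.425]
wrist_force: [0.0, 0.3, -1.9]
finger_gap: 29.7
finger_force: 30.0
```

Run:
```python
from h import *
P=[];E=[]
for _ in range(6):
    c=snap("wrist"); s=manip.read_state();P.append(s["eef_pos"]);E.append(s["wrist_force"])
print(np.mean(P,0),np.mean(E,0))
```

```text
[600.46158213 293.08075091  17.24718987] [ 0.19441377  0.125416   -1.27450381]
```

jog_arm(
  commands=[
    {"dx":0,"dy":0,"dz":0.015,"ax":0,"ay":0,"az":0,"gripper":1},
    {"dx":0,"dy":0,"dz":0.01,"ax":0,"ay":0,"az":0,"gripper":1},
    {"dx":0,"dy":0,"dz":0,"ax":0,"ay":0,"az":0,"gripper":1},
  ],
)

```text
clock: 26.0
eef_pos: [600.5, 293.1, 16.6]
eef_rot: [3.141, -0.0, 1.425]
wrist_force: [-2.5, -1.3, 4.3]
finger_gap: 29.6
finger_force: 30.0
```

Run:
```python
from h import *
P=[];E=[]
for _ in range(6):
    c=snap("wrist"); s=manip.read_state();P.append(s["eef_pos"]);E.append(s["wrist_force"])
print(np.mean(P,0),np.mean(E,0))
```

```text
[600.50430762 293.10429504  16.59409576] [-2.95713081 -1.06658735  4.97955082]
```

Contact felt (+5 N). Releasing gently, then rising.

jog_arm(
  commands=[
    {"dx":0,"dy":0,"dz":-0.008,"ax":0,"ay":0,"az":0,"gripper":1},
    {"dx":0,"dy":0,"dz":0,"ax":0,"ay":0,"az":0,"gripper":0.55},
    {"dx":0,"dy":0,"dz":0,"ax":0,"ay":0,"az":0,"gripper":0.5},
    {"dx":0,"dy":0,"dz":0,"ax":0,"ay":0,"az":0,"gripper":0.5},
    {"dx":0,"dy":0,"dz":-0.5,"ax":0,"ay":0,"az":0,"gripper":0.5},
    {"dx":0,"dy":0,"dz":-1,"ax":0,"ay":0,"az":0,"gripper":0.5},
    {"dx":0,"dy":0,"dz":-1,"ax":0,"ay":0,"az":0,"gripper":0.5},
    {"dx":0.5,"dy":0,"dz":-1,"ax":0,"ay":0,"az":0,"gripper":0.5},
    {"dx":0.5,"dy":0,"dz":-1,"ax":0,"ay":0,"az":0,"gripper":0.5},
    {"dx":0,"dy":0,"dz":0,"ax":0,"ay":0,"az":0,"gripper":0.5},
  ],
  squeeze=5,
)

```text
clock: 27.55
eef_pos: [607.1, 334.3, 201.7]
eef_rot: [3.136, -0.004, 1.426]
wrist_force: [-0.3, -0.7, 0.4]
finger_gap: 46.8
finger_force: 0.0
```

Run:
```python
from h import *
c=snap("wrist","w13.png");h=cv2.cvtColor(c["bgr"],cv2.COLOR_BGR2HSV).astype(int)
s=manip.read_state();print(s["eef_pos"],s["finger_gap"],s["clock"])
m=(h[...,1]<80)&(h[...,0]>15)&(h[...,0]<50)&(h[...,2]>120);m[298:]=0
m=cv2.morphologyEx(m.astype(np.uint8),cv2.MORPH_OPEN,np.ones((3,3)))
R,q=rect(c,m,33,proj(c,[601,296,30])[0]);print("seal",R,cv2.contourArea(q),q[:,0].min(0),q[:,0].max(0))
w=((h[...,0]>14)&(h[...,2]>150)&(h[...,1]<150)).astype(np.uint8);w[298:]=0
R,q=rect(c,w,14,proj(c,[601,296,14])[0]);print("tray",R)
t=snap("top");sc=snap("scene")
# lid check: lid edge points at angle th, in top view
C=np.array([600.2,-29]);f=np.array([.966,-.259]);l=np.array([.259,.966])
for n,c2,pt in(("top",t,(227,194)),("scene",sc,(436,219))):
    h=cv2.cvtColor(c2["bgr"],cv2.COLOR_BGR2HSV).astype(int)
    m=((h[...,1]<62)&(h[...,0]>20)&(h[...,2]>100)).astype(np.uint8);r=np.zeros_like(m);r[pt[1]-15:pt[1]+15,pt[0]-16:pt[0]+16]=1
    print(n,"px diff vs start in jar/vase etc: n/a", (m&r).sum(), cast(c2,np.argwhere(m&r)[:,::-1].mean(0),30))
```

```text
[606.49016847 333.24212954 198.96483155] 46.79599897380064 27.6
seal ((599.1810913085938, 287.6351013183594), (61.15065002441406, 28.063600540161133), 82.10184478759766) 1417.0 [302 202] [329 257]
tray ((600.7470092773438, 297.0602111816406), (130.92984008789062, 100.26593780517578), 81.79219055175781)
top px diff vs start in jar/vase etc: n/a 175 [[602.89304938 289.87336133  30.        ]]
scene px diff vs start in jar/vase etc: n/a 191 [[601.79222163 291.12314232  30.        ]]
```

The seal's middle is at (600.5, 296.6), and the tray centre measures (600.7, 297.1). It lies flat and aligned, so I'm handing in.

Run:
```python
from h import *
a=np.load("t9.npy",allow_pickle=True).item()["bgr"].astype(int);b=snap("top")["bgr"].astype(int)
print("lid/case change",np.abs(a-b).max(2)[140:190,295:350].mean())
print(job.sign_off())
```

```text
lid/case change 2.8163636363636364
the job is handed in; nothing more can be done
None
```

I opened the lid with the blade and left it standing past upright, laid the blade back flat in its place on the board, and set the seal flat in the middle of the empty tray; I handed the job in at about 28 s (the result was not shown).

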